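# Close the coffee-buffet containers with their own lids

### The job

The coffee buffet is over: put each of the four loose lids on the container of its own shape and size, so that it sits down fully home and level with its step inside the mouth. Set the lids down, do not drop them, and do not push the containers about, nor push or knock over the milk jug or the espresso cup.

Things in the scene. Friction and masses are not known exactly. Their poses are not given: they have to be found in the camera images.
- lid_round_small: Small round steel lid for the small round pot, flange 96 mm across, 0.14 kg. Origin: centre of the underside of the step, z up. Step 8 mm thick, 64 mm across, drops into the mouth with 8 mm spare all round; flange underside (8 mm up) rests on the rim; top of plate 14 mm. Black knob, 30 mm across from 20 to 46 mm up: pinch at 38 mm, any yaw. Loose, knob up.
- lid_round_large: Large round steel lid for the large round pot, flange 130 mm across, 0.24 kg. Origin: centre of the underside of the step, z up. Step 8 mm thick, 96 mm across, drops into the mouth with 8 mm spare all round; flange underside (8 mm up) rests on the rim; top of plate 14 mm. Black knob, 30 mm across from 20 to 46 mm up: pinch at 38 mm, any yaw. Loose, knob up.
- lid_square: Square steel lid for the square pan (any of four ways), flange 116 x 116 mm, 0.24 kg. Origin: centre of the underside of the step, z up. Step 8 mm thick, 84 x 84, drops into the mouth with 8 mm spare all round; flange underside (8 mm up) rests on the rim; top of plate 14 mm. Black bar handle 80 mm along x, 14 mm wide, from 26 to 46 mm up: pinch across (along y) at 38 mm. Loose, handle up.
- lid_oblong: Oblong steel lid for the oblong pan (either way round), flange 150 (x) by 90 mm (y), 0.24 kg. Origin: centre of the underside of the step, z up. Step 8 mm thick, 118 x 58, drops into the mouth with 8 mm spare all round; flange underside (8 mm up) rests on the rim; top of plate 14 mm. Black bar handle 80 mm along x, 14 mm wide, from 26 to 46 mm up: pinch across (along y) at 38 mm. Loose, handle up.
- pot_small: Small round stainless pot with white sugar cubes, open at the top: 88 mm across outside, mouth 80 mm across, wall 4 mm, 75 mm high. Loose, upright. Origin: centre of its underside, z up; its rim is 75 mm above it. About 0.55 kg.
- pot_large: Large round stainless pot with small sealed milk portions, open at the top: 120 mm across outside, mouth 112 mm across, wall 4 mm, 75 mm high. Loose, upright. Origin: centre of its underside, z up; its rim is 75 mm above it. About 0.75 kg.
- pan_square: Square stainless pan with biscuits in paper sleeves, open at the top: mouth 100 x 100 mm, flat rim out to 116 x 116 mm, 65 mm high. Loose, upright. Origin: centre of its underside, z up; x and y parallel to its sides; its rim is 65 mm above it. About 0.75 kg.
- pan_oblong: Oblong stainless pan with wooden coffee stirrers, open at the top: mouth 134 mm (along its x) by 74 mm (along its y), flat rim out to 150 x 90 mm, 65 mm high. Loose, upright. Origin: centre of its underside, z up; x along its length; its rim is 65 mm above it. About 0.75 kg.
- milk_jug: Bystander: small white china milk jug, 56 mm across plus a small handle, 75 mm high, standing among the containers. Origin: centre of its underside. To be left standing.
- espresso_cup: Bystander: small white china espresso cup, 56 mm across plus a small handle, 55 mm high, standing among the containers. Origin: centre of its underside. To be left standing.
Things that resemble listed ones, but are neither listed nor needed, are in the scene too. Leave any yellow look-alike of the lid_square alone.

How it is judged:
By the outcome, as a careful person would: the job done as asked, in the order asked, and still so for the second after the job is handed in, with the robot touching nothing.
It also fails if it takes over 136 s, if anything falls off the work surface, if the arm or the gripper's body presses on something with over 40 N, if the wrist force passes 120 N, or if a joint passes its speed limit or range.

### The arm

A 6-joint arm with a two-finger parallel gripper is mounted at the origin on the work surface. World frame = base frame: x ahead of the robot, y to its left, z up, the work surface at z = 0. Lengths are in m, angles in rad, forces in N, time in s.
With the tool pointing down it reaches from about 0.4 to 0.825 m from the base axis. Payload 7 kg.
Tool frame: the origin (TCP) lies on the centre line of the jaws, within the pads' length; the fingertips stand 14 mm ahead of it and the grasp point (between the pads) lies 5 mm behind it; z points along the fingers, y is the line along which they close (so a half turn about z gives the same grasp; the last joint's range is limited). The gripper opens to 88 mm and grips with 3 to 60 N. Pads are 19 mm wide; open, the fingers measure 130 mm over their backs; the gripper's body (78 mm by 193 mm) begins 47 mm behind the grasp point.
Start: joints at [-1.02, 0.359, 0.012, 0, -1.224, -0.288], TCP at [0.175, -0.652, 0.241] pointing down, gripper open.
Joint ranges: [-3.07, 3.07], [-1.43, 2.12], [-1.02, 1.25], [-3.03, 1.67], [-3.05, -0], [-3.03, 3.03]. Speed limits (rad/s): [2.39, 2.39, 3.01, 3.14, 3.14, 3.14].

### API

Orientations are given as [roll, pitch, yaw] about the fixed x, y, z axes, in that order (R = Rz(yaw) Ry(pitch) Rx(roll)).
In Python, from station import arm gives the robot as it stands.
- The arm moves only by the tool move_arm, never from a script. Its argument "rows" is a list of rows, each an object with "translation": the shift along the tool's x, y, z in cm, a list of three; "rot": the turn, a rotation vector about the tool's x, y, z in degrees, a list of three; "hand": the closure, from 0 (fully open) to 1 (shut). A call has 1 to 8 rows; each row is the pose to reach, as a shift and turn from the pose commanded when the call began, along the tool's axes at that moment; what a row does not reach only later rows make up. A row lasts 1/12 s, in which the tool goes at most 41.7 mm and 7.16 degrees, less where a joint would pass 70% of its speed; a pose out of reach is approached as far as the arm can. A call with a gripper value outside its range is refused whole. The fingers move at their own pace and stop on an object; "squeeze" is the grip in N (left out, the last holds). Time passes only in rows, so rows that repeat a pose let the fingers close. It gives the time, the measured TCP pose, the force, the opening and the grip force at its end, in the units of the state.
- arm.get_state(): the state, without advancing time (a new reading comes with each control period).
- arm.grab_frame(name): name is "scene" or "side" or "wrist"; returns (picture, depth): 384x512x3 uint8, red, green, blue; 384x512 float32, m along the optical axis (not along the pixel's ray), 0 where there is no reading.
- arm.camera_params(name): a dict with "vfov" (degrees; the focal length in pixels is half the picture's height over the tangent of half this angle, whatever the lens; pixels are square), "cx", "cy" (the principal point, pixels), "position" and "orientation" of the camera in the world; the wrist camera has in their place "tool_from_camera" (4x4, takes a point from camera to tool coordinates, whose origin is the TCP and whose axes are the flange's). Camera axes: x right, y down, z forward; pixel columns grow to the right and rows downward; lengths in m; the calibration is good to about 2 mm. The wrist camera is an equidistant fisheye: a pixel r from the principal point sees the ray r / f radians off the axis. A picture is of the moment at which its call begins: read the wrist's pose just before it. camera_params takes no time and is no camera call.
- arm.job_done(): hands the job in; it is judged then, once.
Trained networks look in the newest picture that a camera, given by its name, has taken for a name from the list of things; names that differ only in an ending like _2 or _b are one class to them, and where a whole thing is asked for, a point or a joint stands for the part that bears it (a point fixed in the world has none). Each returns a list of dicts, best first, with "p" (0 to 1); they miss things now and then, are a little off and sometimes report something else, mostly with a low value. They report only what shows in the picture. A call takes as long as a camera call. They do not tell look-alikes from the thing itself.
- arm.search_frame(label, camera): "point" ([x, y, z] in m, in the coordinates of the camera as it stood for that picture, good to about 4 mm: the middle of the surface that is visible of it).
- arm.pinpoint(label, camera): "point" ([x, y, z] in m, in the coordinates of the camera as it stood for that picture, good to about 4 mm: a listed point, or the origin of a listed thing).
The state is a dict: "t": time; "q": joint angles; "qd": joint speeds; "joint_efforts": joint torques, N m; "eef_pos": TCP position; "ee_rot": TCP orientation; "force": force on the tool from outside, world axes, zero at the start; "moment": the same for the moment, N m; "width": finger opening in m; "gripper_force": force on a finger pad.
Only numpy, scipy, OpenCV 4.12 (cv2) and the standard library are available. Lean on these libraries where they do the work, as an engineer would, in place of code of your own. Each camera call takes 0.05 s, during which the arm holds its last target. There are 200 camera calls.

## Working session

There is one attempt and no reset: what is moved stays moved. The work goes in short steps, Python scripts to look and compute and a tool call to move; the robot and the scene stay as the last step left them, time stands still between calls to the robot, and variables do not carry over. Pictures are saved under pics/ and viewed, at most 14 in all, crops included, and the job is handed in when it is done.

Besides the shell and the picture viewer there is one more tool, called after "Call:" as name([rows], argument=value, ...), one row to a line, values as JSON. move_arm: Moves the arm, as the interface text tells. Its arguments: {"type":"object","properties":{"rows":{"type":"array","items":{"type":"object","properties":{"translation":{"type":"array","items":{"type":"number"}},"rot":{"type":"array","items":{"type":"number"}},"hand":{"type":"number"}}}},"squeeze":{"type":"number"}},"required":["rows"]}

```bash
mkdir -p pics; ls
cat > h.py <<'E'
import numpy as np, cv2
from scipy.spatial.transform import Rotation as R
from station import arm
def save(c,n):
    im,d=arm.grab_frame(c); cv2.imwrite(f'pics/{n}.png',im[:,:,::-1]); np.save(f'pics/{n}.npy',d); return im,d
def ori(o):
    o=np.array(o,float)
    if o.shape==(3,3): return o
    return R.from_euler('xyz',o).as_matrix()
def cam(c):
    p=arm.camera_params(c)
    if 'position' in p: return p,ori(p['orientation']),np.array(p['position'])
    s=arm.get_state(); T=np.array(p['tool_from_camera']); Rt=ori(s['ee_rot'])
    return p,Rt@T[:3,:3],Rt@T[:3,3]+np.array(s['eef_pos'])
E
python3 - <<'E'
from h import *
for c in('scene','side','wrist'): print(c,arm.camera_params(c))
print(arm.get_state())
L='lid_round_small lid_round_large lid_square lid_oblong pot_small pot_large pan_square pan_oblong milk_jug espresso_cup'.split()
for c in('scene','side'):
    save(c,c+'0'); p,Rc,t=cam(c)
    for l in L:
        print(c,l,[(round(r['p'],2),np.round(Rc@np.array(r['point'])+t,3).tolist()) for r in arm.pinpoint(l,c) if r['p']>.15])
E
```

```text
pics
scene {'vfov': 42.404143053128514, 'cx': 243.54342789587247, 'cy': 199.24185156071044, 'position': array([ 1.12483937, -0.07686035,  1.18334279]), 'orientation': array([-2.59912527, -0.00390222,  1.52066   ])}
side {'vfov': 49.80393442711949, 'cx': 264.7344987160242, 'cy': 190.24787308943723, 'position': array([-0.13613317,  0.66700404,  0.65930342]), 'orientation': array([-2.16975429, -0.02126867, -2.47247528])}
wrist {'vfov': 65.70646984690485, 'cx': 247.0939831682724, 'cy': 193.19378399765515, 'tool_from_camera': array([[-2.20580759e-03, -9.52944620e-01, -3.03136415e-01,
         8.21885675e-02],
       [ 9.99997541e-01, -2.03268356e-03, -8.86621631e-04,
         1.79763835e-04],
       [ 2.28720906e-04, -3.03137625e-01,  9.52946760e-01,
        -1.45061291e-01],
       [ 0.00000000e+00,  0.00000000e+00,  0.00000000e+00,
         1.00000000e+00]])}
{'t': 0.0, 'q': array([-1.01991581e+00,  3.59341329e-01,  1.10518496e-02, -3.40996576e-04,
       -1.22411934e+00, -2.88058234e-01]), 'qd': array([ 1.65109018e-03, -1.89029083e-03, -3.78813581e-04,  2.24340294e-04,
       -8.369004
[... 909 characters left out ...]
ne pan_oblong [(0.62, [0.567, -0.417, 0.001])]
scene milk_jug [(0.81, [0.57, 0.268, -0.003])]
scene espresso_cup [(0.78, [0.575, -0.009, 0.001])]
side lid_round_small [(0.8, [0.677, 0.147, -0.002])]
side lid_round_large [(0.92, [0.356, 0.282, -0.0]), (0.7, [0.565, -0.413, 0.002])]
side lid_square [(0.68, [0.355, -0.292, -0.0])]
side lid_oblong []
side pot_small [(0.96, [0.667, -0.149, -0.004])]
side pot_large [(0.65, [0.455, -0.117, 0.003]), (0.2, [0.556, 0.414, 0.003])]
side pan_square [(0.67, [0.448, 0.112, -0.005])]
side pan_oblong [(0.78, [0.564, -0.412, -0.004]), (0.2, [0.356, 0.284, -0.0])]
side milk_jug [(0.67, [0.562, 0.269, 0.003])]
side espresso_cup [(0.62, [0.576, -0.002, 0.001])]
```

Run:
```python
import cv2
cv2.imwrite('pics/s0b.png',cv2.resize(cv2.imread('pics/scene0.png'),(800,600),interpolation=cv2.INTER_CUBIC))
```

```text
(no output)
```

View pics/s0b.png

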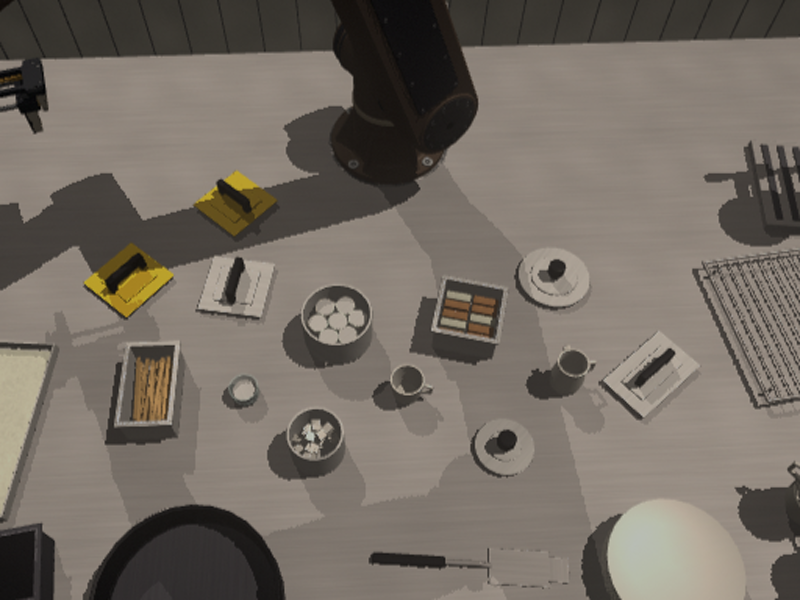

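View pics/side0.png

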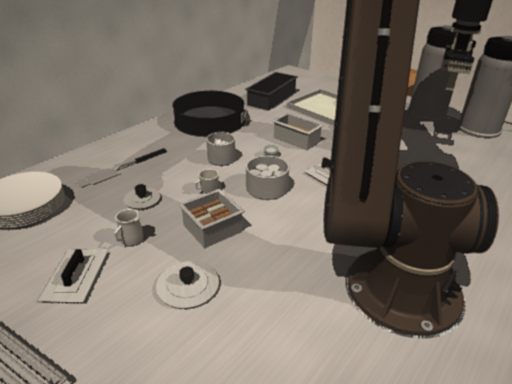

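The scene shows the silver square lid at (237,287), with yellow look-alikes at (128,280) and (235,205). The other lids are large round (554,277), small round (503,446) and oblong (650,373). Containers: large pot (337,322), small pot (315,440), square pan (470,316), oblong pan (148,392). The side view agrees with this. Next I'll fit poses from depth.

```bash
cat >> h.py <<'E'
def cloud(c,d):
    p,Rc,t=cam(c); f=192/np.tan(np.radians(p['vfov'])/2)
    v,u=np.indices(d.shape); x=(u-p['cx'])/f; y=(v-p['cy'])/f
    if c=='wrist':
        r=np.hypot(x,y)+1e-9; k=np.tan(np.minimum(r,1.4))/r; x=x*k; y=y*k
    m=d>0.02
    return (np.stack([x*d,y*d,d],-1)[m])@Rc.T+t
def sel(P,xy,rad,z0,z1):
    return P[(np.hypot(*(P[:,:2]-xy).T)<rad)&(P[:,2]>z0)&(P[:,2]<z1)]
def rect(Q):
    (cx,cy),(w,h),a=cv2.minAreaRect((Q[:,:2]*1000).astype(np.float32))
    if w<h: w,h,a=h,w,a+90
    return f'c=({cx:.1f},{cy:.1f}) {w:.0f}x{h:.0f} long axis {((a+90)%180)-90:.1f}deg n={len(Q)} z~{np.median(Q[:,2])*1e3:.1f}'
def circ(Q):
    (cx,cy),r=cv2.minEnclosingCircle((Q[:,:2]*1000).astype(np.float32))
    A=np.c_[2*Q[:,:2],np.ones(len(Q))]; s=np.linalg.lstsq(A,(Q[:,:2]**2).sum(1),rcond=None)[0]
    return f'encl=({cx:.1f},{cy:.1f}) r={r:.1f}; lsq=({s[0]*1e3:.1f},{s[1]*1e3:.1f}) n={len(Q)} z~{np.median(Q[:,2])*1e3:.1f}'
E
cat > fit.py <<'E'
from h import *
O=dict(lid_round_small=(.677,.149),lid_round_large=(.357,.281),lid_square=(.351,-.294),lid_oblong=(.558,.415),pot_small=(.667,-.148),pot_large=(.455,-.116),pan_square=(.45,.111),pan_oblong=(.565,-.414))
for c in('scene','side'):
    P=cloud(c,np.load(f'pics/{c}0.npy'))
    print(c,'table z',np.median(P[(abs(P[:,0]-.5)<.1)&(abs(P[:,1])<.3)&(P[:,2]<.01)][:,2]))
    for n,xy in O.items():
        try:
            if n.startswith('lid'):
                a,b=sel(P,xy,.1,.009,.018),sel(P,xy,.06,.034,.052)
                print(n,'plate',circ(a) if 'round' in n else rect(a)); print('   knob',rect(b))
            else:
                h=.075 if 'pot' in n else .065; a=sel(P,xy,.095,h-.004,h+.005)
                print(n,circ(a) if 'pot' in n else rect(a))
        except Exception as e: print(n,'err',e)
E
python3 fit.py
```

```text
scene table z -0.0015218181379562656
lid_round_small plate encl=(680.5,147.8) r=48.0; lsq=(678.5,148.2) n=548 z~10.9
   knob c=(680.7,147.9) 28x28 long axis -44.8deg n=119 z~43.1
lid_round_large plate encl=(359.9,281.2) r=65.7; lsq=(358.9,281.0) n=791 z~11.3
   knob c=(359.6,281.6) 28x28 long axis 51.8deg n=90 z~43.1
lid_square plate c=(352.2,-294.2) 117x116 long axis -10.6deg n=859 z~11.6
   knob c=(353.7,-294.0) 78x15 long axis -10.4deg n=148 z~43.1
lid_oblong plate c=(561.9,413.7) 152x89 long axis -52.4deg n=868 z~11.3
   knob c=(562.1,413.8) 81x15 long axis -52.2deg n=162 z~43.0
pot_small encl=(669.6,-151.9) r=44.6; lsq=(669.6,-151.2) n=160 z~73.8
pot_large encl=(458.3,-114.1) r=60.9; lsq=(458.5,-114.1) n=180 z~73.2
pan_square c=(452.4,112.4) 119x116 long axis -15.3deg n=380 z~63.5
pan_oblong c=(565.5,-418.1) 152x92 long axis 0.1deg n=527 z~63.9
side table z -0.0011166686054915886
lid_round_small plate encl=(675.9,152.1) r=48.4; lsq=(675.2,152.3) n=388 z~10.5
   knob c=(675.9,154.3) 30x28 long axis 10.5deg n=88 z~43.1
lid_round_large plate encl=(354.9,285.3) r=65.3; lsq=(354.9,285.2) n=1871 z~11.2
   knob c=(353.4,286.3) 29x27 long axis 45.7deg n=166 z~44.1
lid_square plate c=(369.5,-270.8) 82x71 long axis -9.8deg n=217 z~11.2
   knob c=(373.3,-292.0) 35x13 long axis -29.4deg n=44 z~42.3
lid_oblong plate c=(556.9,418.2) 151x91 long axis -52.8deg n=1615 z~10.9
   knob c=(557.0,418.3) 82x15 long axis -52.8deg n=277 z~43.6
pot_small encl=(665.1,-147.5) r=46.6; lsq=(665.4,-147.4) n=76 z~72.8
pot_large encl=(453.9,-109.9) r=62.1; lsq=(454.6,-109.9) n=149 z~73.2
pan_square c=(449.2,116.0) 122x117 long axis -15.8deg n=455 z~63.7
pan_oblong c=(562.5,-414.7) 151x95 long axis -0.3deg n=182 z~62.9
```

```bash
cat > go.py <<'E'
# usage: go.py x y z yaw [x y z yaw ...] (mm,deg) -> shift/turn per waypoint from current pose
import sys
from h import *
s=arm.get_state(); Rt=ori(s['ee_rot']); p=np.array(s['eef_pos'])
a=np.array(sys.argv[1:],float).reshape(-1,4)
print('t %.1f pos'%s['t'],np.round(p*1e3,1),'yaw %.1f'%np.degrees(s['ee_rot'][2]),'F',np.round(s['force'],1),'w',round(s['width']*1e3,1))
for x,y,z,w in a:
    Rg=R.from_euler('xyz',[180,0,w],degrees=True).as_matrix()
    print('cm',np.round(Rt.T@(np.array([x,y,z])/1e3-p)*100,2),'rot',np.round(R.from_matrix(Rt.T@Rg).as_rotvec(degrees=True),1))
E
python3 go.py 351 -292 200 -190.5
```

```text
t 1.1 pos [ 175.3 -651.8  240.6] yaw -164.9 F [-0.2  0.6 -0. ] w 87.5
cm [-26.31  30.18   4.06] rot [-0.   0.  25.6]
```

Call:
move_arm([
  {"translation":[-2.6,3.0,0.4],"rot":[0,0,3],"hand":0},
  {"translation":[-5.2,6.0,0.8],"rot":[0,0,6],"hand":0},
  {"translation":[-7.8,9.0,1.2],"rot":[0,0,9],"hand":0},
  {"translation":[-10.4,12.0,1.6],"rot":[0,0,12],"hand":0},
  {"translation":[-13.0,15.0,2.0],"rot":[0,0,15],"hand":0},
  {"translation":[-15.6,18.0,2.4],"rot":[0,0,18],"hand":0},
  {"translation":[-18.2,21.0,2.8],"rot":[0,0,21],"hand":0},
  {"translation":[-20.8,24.0,3.2],"rot":[0,0,24],"hand":0},
])

```text
t: 1.77
eef_pos: [0.3142, -0.3644, 0.2087]
ee_rot: [-3.141, 0.001, 2.983]
force: [1.2, 0.7, 0.0]
width: 0.0875
gripper_force: 0.0
```

```bash
python3 go.py 351 -292 200 -190.5
```

```text
t 1.8 pos [ 314.2 -364.4  208.7] yaw 170.9 F [1.2 0.7 0. ] w 87.5
cm [-2.48  7.73  0.87] rot [-0.   0.   1.4]
```

Call:
move_arm([
  {"translation":[-1.2,3.5,0.4],"rot":[0,0,1],"hand":0},
  {"translation":[-2.3,6.5,0.8],"rot":[0,0,1.4],"hand":0},
  {"translation":[-2.4,7.3,0.8],"rot":[0,0,1.4],"hand":0},
  {"translation":[-2.4,7.3,0.8],"rot":[0,0,1.4],"hand":0},
  {"translation":[-2.4,7.3,0.8],"rot":[0,0,1.4],"hand":0},
])

```text
t: 2.18
eef_pos: [0.3492, -0.2974, 0.2009]
ee_rot: [-3.141, 0.001, 2.963]
force: [-0.1, 1.3, 0.5]
width: 0.0876
gripper_force: 0.0
```

```bash
cat > wr.py <<'E'
# wr.py name x y [h]: lid knob/plate (h=0) or container rim seen by wrist
import sys
from h import *
n,x,y=sys.argv[1],float(sys.argv[2])/1e3,float(sys.argv[3])/1e3; h=float(sys.argv[4])/1e3 if len(sys.argv)>4 else 0
pose=cam('wrist'); im,d=save('wrist',n); P=cloud('wrist',d); xy=(x,y)
np.save('pics/%s_cloud.npy'%n,P)
if h: Q=sel(P,xy,.1,h-.005,h+.006); print('rim rect',rect(Q)); print('rim circ',circ(Q))
else:
    a=sel(P,xy,.1,.008,.02); b=sel(P,xy,.06,.032,.055); print('plate',rect(a)); print('plate',circ(a)); print('knob',rect(b))
E
python3 go.py 351 -292 200 -190.5;  python3 wr.py w1 351 -292
```

```text
t 2.2 pos [ 349.2 -297.4  200.9] yaw 169.8 F [-0.1  1.3  0.5] w 87.6
cm [-0.08  0.56  0.09] rot [-0.   0.   0.3]
plate c=(351.0,-293.6) 117x116 long axis -10.9deg n=8499 z~12.5
plate encl=(350.4,-293.7) r=80.6; lsq=(349.8,-293.7) n=8499 z~12.5
knob c=(350.5,-293.3) 80x14 long axis -11.2deg n=980 z~46.6
```

View pics/w1.png

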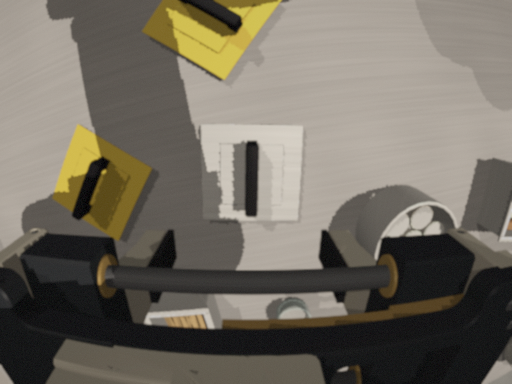

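The wrist view shows the silver square lid at (252,172) with its bar aligned to the jaws, and the yellow ones are clear of it. Its pose matches the scene/side mean within 1.5 mm, so I'll descend.

```bash
python3 go.py 350.7 -293.3 34 -191
```

```text
t 2.2 pos [ 348.9 -298.   200.9] yaw 169.7 F [-0.4 -1.2 -0. ] w 87.7
cm [-0.08  0.49 16.69] rot [-0.   0.   0.7]
```

Call:
move_arm([
  {"translation":[-0.1,0.5,3],"rot":[0,0,0.7],"hand":0},
  {"translation":[-0.1,0.5,6.5],"rot":[0,0,0.7],"hand":0},
  {"translation":[-0.1,0.5,10],"rot":[0,0,0.7],"hand":0},
  {"translation":[-0.1,0.5,12.5],"rot":[0,0,0.7],"hand":0},
  {"translation":[-0.1,0.5,14.5],"rot":[0,0,0.7],"hand":0},
  {"translation":[-0.1,0.5,15.8],"rot":[0,0,0.7],"hand":0},
  {"translation":[-0.1,0.5,16.6],"rot":[0,0,0.7],"hand":0},
  {"translation":[-0.1,0.5,16.6],"rot":[0,0,0.7],"hand":0.3},
])

```text
t: 2.9
eef_pos: [0.3495, -0.2935, 0.0331]
ee_rot: [3.141, -0.003, 2.947]
force: [-0.2, 0.2, 0.3]
width: 0.0848
gripper_force: 0.0
```

Call:
move_arm([
  {"translation":[0,0,0],"rot":[0,0,0],"hand":0.6},
  {"translation":[0,0,0],"rot":[0,0,0],"hand":0.8},
  {"translation":[0,0,0],"rot":[0,0,0],"hand":1},
  {"translation":[0,0,0],"rot":[0,0,0],"hand":1},
  {"translation":[0,0,0],"rot":[0,0,0],"hand":1},
  {"translation":[0,0,0],"rot":[0,0,0],"hand":1},
], squeeze=40)

```text
t: 3.4
eef_pos: [0.3511, -0.2929, 0.0351]
ee_rot: [-3.141, 0.001, 2.949]
force: [-0.3, 1.5, 0.3]
width: 0.0465
gripper_force: 0.0
```

Call:
move_arm([
  {"translation":[0,0,0],"hand":1},
  {"translation":[0,0,0],"hand":1},
  {"translation":[0,0,0],"hand":1},
  {"translation":[0,0,0],"hand":1},
  {"translation":[0,0,0],"hand":1},
  {"translation":[0,0,0],"hand":1},
  {"translation":[0,0,0],"hand":1},
])

```text
validation failed for argument at $.ro...
```

```bash
python3 go.py 350.7 -293 185 -191  450.6 114.2 185 -195.5
```

```text
t 3.4 pos [ 351.1 -292.9   35.1] yaw 169.0 F [-0.3  1.5  0.3] w 46.5
cm [ 2.000e-02 -1.000e-02 -1.499e+01] rot [-0.   0.1 -0. ]
cm [ -1.99  41.86 -14.99] rot [-0.   0.1  4.5]
```

Call:
move_arm([
  {"translation":[0,0,0],"rot":[0,0,0],"hand":1},
  {"translation":[0,0,0],"rot":[0,0,0],"hand":1},
  {"translation":[0,0,0],"rot":[0,0,0],"hand":1},
  {"translation":[0,0,0],"rot":[0,0,0],"hand":1},
  {"translation":[0,0,0],"rot":[0,0,0],"hand":1},
  {"translation":[0,0,0],"rot":[0,0,0],"hand":1},
  {"translation":[0,0,0],"rot":[0,0,0],"hand":1},
])

```text
t: 3.98
eef_pos: [0.3508, -0.2929, 0.0346]
ee_rot: [3.142, -0.0, 2.949]
force: [0.3, 0.1, 0.9]
width: 0.0136
gripper_force: 40.0
```

Call:
move_arm([
  {"translation":[0,0,-1],"rot":[0,0,0],"hand":1},
  {"translation":[0,0,-3],"rot":[0,0,0],"hand":1},
  {"translation":[0,0,-5.5],"rot":[0,0,0],"hand":1},
  {"translation":[0,0,-8],"rot":[0,0,0],"hand":1},
  {"translation":[0,0,-10.5],"rot":[0,0,0],"hand":1},
  {"translation":[0,0,-13],"rot":[0,0,0],"hand":1},
  {"translation":[0,0.5,-14.5],"rot":[0,0,0],"hand":1},
  {"translation":[-0.1,2,-15],"rot":[0,0,0.2],"hand":1},
])

```text
t: 4.65
eef_pos: [0.3563, -0.2743, 0.1869]
ee_rot: [-3.141, 0.003, 2.944]
force: [0.6, 0.4, -3.0]
width: 0.0135
gripper_force: 40.0
```

Call:
move_arm([
  {"translation":[-0.1,2.5,0],"rot":[0,0,0.3],"hand":1},
  {"translation":[-0.2,5.2,0],"rot":[0,0,0.6],"hand":1},
  {"translation":[-0.4,8.2,0],"rot":[0,0,0.9],"hand":1},
  {"translation":[-0.5,11.2,0],"rot":[0,0,1.2],"hand":1},
  {"translation":[-0.7,14.2,0],"rot":[0,0,1.5],"hand":1},
  {"translation":[-0.8,17.2,0],"rot":[0,0,1.8],"hand":1},
  {"translation":[-0.9,20.2,0],"rot":[0,0,2.1],"hand":1},
  {"translation":[-1.0,23.2,0],"rot":[0,0,2.5],"hand":1},
])

```text
t: 5.32
eef_pos: [0.4101, -0.0464, 0.1843]
ee_rot: [3.142, -0.001, 2.901]
force: [0.6, 0.5, -3.4]
width: 0.014
gripper_force: 40.0
```

```bash
python3 go.py 450.6 114.2 185 -195.5
```

```text
t 5.3 pos [410.1 -46.4 184.3] yaw 166.2 F [ 0.6  0.5 -3.4] w 14.0
cm [-0.11 16.57 -0.07] rot [ 0.  -0.   1.7]
```

Call:
move_arm([
  {"translation":[0,3,0],"rot":[0,0,0.3],"hand":1},
  {"translation":[0,6,0],"rot":[0,0,0.6],"hand":1},
  {"translation":[-0.1,9,0],"rot":[0,0,0.9],"hand":1},
  {"translation":[-0.1,12,0],"rot":[0,0,1.2],"hand":1},
  {"translation":[-0.1,14.5,0],"rot":[0,0,1.5],"hand":1},
  {"translation":[-0.1,15.8,0],"rot":[0,0,1.7],"hand":1},
  {"translation":[-0.1,16.2,0],"rot":[0,0,1.7],"hand":1},
  {"translation":[-0.1,16.2,0],"rot":[0,0,1.7],"hand":1},
])

```text
t: 5.98
eef_pos: [0.4498, 0.1096, 0.184]
ee_rot: [-3.141, -0.001, 2.873]
force: [-0.9, -0.7, -2.0]
width: 0.0138
gripper_force: 40.0
```

```bash
python3 go.py 450.6 114.2 100 -195.5; python3 wr.py w2 450.6 114.2 65
python3 - <<'E'
from h import *
P=np.load('pics/w2_cloud.npy');s=arm.get_state();Q=P[(np.hypot(P[:,0]-s['eef_pos'][0],P[:,1]-s['eef_pos'][1])<.1)&(P[:,2]>.155)&(P[:,2]<.172)]
if len(Q): print('lid plate',rect(Q))
E
```

```text
t 6.0 pos [449.8 109.6 184. ] yaw 164.6 F [-0.9 -0.7 -2. ] w 13.8
cm [0.03 0.47 8.4 ] rot [-0.1 -0.1  0.1]
rim rect c=(401.2,127.1) 116x15 long axis 74.4deg n=1345 z~65.9
rim circ encl=(402.4,126.8) r=58.1; lsq=(454.2,112.1) n=1345 z~65.9
lid plate c=(449.4,108.8) 116x116 long axis 74.4deg n=15568 z~161.8
```

View pics/w2.png

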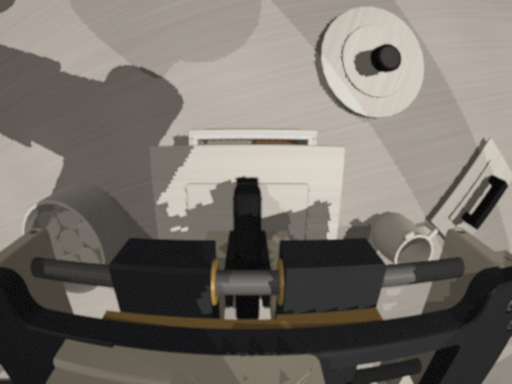

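The lid is held level and parallel to the pan, whose rim strip shows at (252,135). It sits 5 mm short along y. I'll correct that and lower it.

Call:
move_arm([
  {"translation":[0,0.5,1],"rot":[0,0,0],"hand":1},
  {"translation":[0,0.5,3],"rot":[0,0,0],"hand":1},
  {"translation":[0,0.5,5],"rot":[0,0,0],"hand":1},
  {"translation":[0,0.5,6.7],"rot":[0,0,0],"hand":1},
  {"translation":[0,0.5,7.7],"rot":[0,0,0],"hand":1},
  {"translation":[0,0.5,8.3],"rot":[0,0,0],"hand":1},
  {"translation":[0,0.5,8.3],"rot":[0,0,0],"hand":1},
  {"translation":[0,0.5,8.3],"rot":[0,0,0],"hand":1},
])

```text
t: 6.7
eef_pos: [0.4514, 0.1136, 0.1015]
ee_rot: [-3.141, -0.0, 2.872]
force: [0.7, -0.1, -2.3]
width: 0.0139
gripper_force: 40.0
```

```bash
python3 go.py 450.6 114.2 92 -195.5
```

```text
t 6.7 pos [451.4 113.6 101.5] yaw 164.5 F [ 0.7 -0.1 -2.3] w 13.9
cm [0.1  0.04 0.95] rot [-0. -0.  0.]
```

Call:
move_arm([
  {"translation":[0.1,0,0.3],"rot":[0,0,0],"hand":1},
  {"translation":[0.1,0,0.5],"rot":[0,0,0],"hand":1},
  {"translation":[0.1,0,0.65],"rot":[0,0,0],"hand":1},
  {"translation":[0.1,0,0.75],"rot":[0,0,0],"hand":1},
  {"translation":[0.1,0,0.85],"rot":[0,0,0],"hand":1},
  {"translation":[0.1,0,0.9],"rot":[0,0,0],"hand":1},
  {"translation":[0.1,0,0.9],"rot":[0,0,0],"hand":1},
])

```text
t: 7.28
eef_pos: [0.4505, 0.1144, 0.0925]
ee_rot: [3.142, -0.0, 2.872]
force: [-0.2, 0.1, -2.9]
width: 0.0138
gripper_force: 40.0
```

```bash
python3 go.py 450.6 114.2 92 -195.5
```

```text
t 7.3 pos [450.5 114.4  92.5] yaw 164.6 F [-0.2  0.1 -2.9] w 13.8
cm [-0.02 -0.01  0.05] rot [ 0.  -0.   0.1]
```

Call:
move_arm([
  {"translation":[0,0,0.04],"rot":[0,0,0],"hand":1},
  {"translation":[0,0,0.08],"rot":[0,0,0],"hand":1},
  {"translation":[0,0,0.1],"rot":[0,0,0],"hand":1},
  {"translation":[0,0,0.1],"rot":[0,0,0],"hand":1},
])

```text
t: 7.62
eef_pos: [0.4505, 0.1144, 0.0916]
ee_rot: [-3.142, 0.0, 2.872]
force: [0.6, -0.4, -2.9]
width: 0.0136
gripper_force: 40.0
```

Call:
move_arm([
  {"translation":[0,0,0.04],"rot":[0,0,0],"hand":1},
  {"translation":[0,0,0.08],"rot":[0,0,0],"hand":1},
  {"translation":[0,0,0.08],"rot":[0,0,0],"hand":1},
  {"translation":[0,0,0.08],"rot":[0,0,0],"hand":1},
])

```text
t: 7.95
eef_pos: [0.4505, 0.1144, 0.0915]
ee_rot: [3.141, 0.0, 2.872]
force: [-4.0, -0.8, 8.2]
width: 0.0136
gripper_force: 40.0
```

Call:
move_arm([
  {"translation":[0,0,-0.03],"rot":[0,0,0],"hand":0.8},
  {"translation":[0,0,-0.03],"rot":[0,0,0],"hand":0.6},
  {"translation":[0,0,-0.03],"rot":[0,0,0],"hand":0.6},
  {"translation":[0,0,-0.03],"rot":[0,0,0],"hand":0.6},
  {"translation":[0,0,-0.03],"rot":[0,0,0],"hand":0.5},
  {"translation":[0,0,-1],"rot":[0,0,0],"hand":0.3},
  {"translation":[0,0,-3.5],"rot":[0,0,0],"hand":0},
  {"translation":[0,0,-7],"rot":[0,0,0],"hand":0},
])

```text
t: 8.62
eef_pos: [0.4488, 0.1133, 0.1593]
ee_rot: [-3.137, -0.004, 2.872]
force: [1.0, 1.7, -0.3]
width: 0.0562
gripper_force: 0.0
```

```bash
python3 go.py 678.2 150.2 170 -195.5
python3 - <<'E'
from h import *
pose=cam('wrist'); im,d=save('wrist','w3'); P=cloud('wrist',d)
Q=sel(P,(.4505,.1135),.1,.066,.083); print(rect(Q),np.percentile(Q[:,2],[2,50,98]))
A=np.c_[Q[:,:2],np.ones(len(Q))]; print('tilt',np.linalg.lstsq(A,Q[:,2],rcond=None)[0][:2])
E
```

```text
t 8.6 pos [448.8 113.3 159.3] yaw 164.5 F [ 1.   1.7 -0.3] w 56.2
cm [-21.12   9.67  -1.2 ] rot [-0.3 -0.2  0. ]
c=(455.5,116.7) 117x116 long axis 74.6deg n=14209 z~77.7 [0.07556627 0.07771634 0.08131832]
tilt [0.01970059 0.00278073]
```

Call:
move_arm([
  {"translation":[-1.5,0.7,-1],"rot":[0,0,0],"hand":0},
  {"translation":[-4.5,2.1,-1],"rot":[0,0,0],"hand":0},
  {"translation":[-8,3.7,-1],"rot":[0,0,0],"hand":0},
  {"translation":[-11.5,5.3,-1],"rot":[0,0,0],"hand":0},
  {"translation":[-15,6.9,-1],"rot":[0,0,0],"hand":0},
  {"translation":[-18,8.3,-1],"rot":[0,0,0],"hand":0},
  {"translation":[-20.5,9.4,-1],"rot":[0,0,0],"hand":0},
  {"translation":[-21.1,9.7,-1],"rot":[0,0,0],"hand":0},
])

```text
t: 9.33
eef_pos: [0.6831, 0.1518, 0.1689]
ee_rot: [-3.141, 0.0, 2.871]
force: [0.2, 0.5, -0.6]
width: 0.0876
gripper_force: 0.0
```

```bash
python3 - <<'E'
from h import *
s=arm.get_state()
for i in range(3): im,d=save('wrist','w4')
P=cloud('wrist',d)
Q=sel(P,(.4505,.1135),.1,.062,.083); print(rect(Q),np.percentile(Q[:,2],[2,50,98]))
A=np.c_[Q[:,:2],np.ones(len(Q))]; print('tilt',np.linalg.lstsq(A,Q[:,2],rcond=None)[0][:2])
a=sel(P,(.678,.150),.08,.008,.02); b=sel(P,(.678,.150),.06,.032,.055); print('plate',circ(a)); print('knob',rect(b))
E
python3 go.py 678.2 150.2 34 -195.5
```

```text
c=(490.3,103.7) 117x37 long axis 72.2deg n=3442 z~69.3 [0.06448593 0.06934965 0.07352866]
tilt [-0.08092023  0.02412712]
plate encl=(677.5,150.6) r=48.3; lsq=(677.7,150.3) n=5353 z~12.7
knob c=(677.2,151.0) 29x29 long axis 55.5deg n=804 z~47.1
t 9.5 pos [679.4 151.4 169.5] yaw 164.5 F [ 0.  -0.6 -0.1] w 87.4
cm [ 0.06 -0.14 13.55] rot [-0.1 -0.1  0. ]
```

Call:
move_arm([
  {"translation":[0.1,-0.1,3],"rot":[0,0,0],"hand":0},
  {"translation":[0.1,-0.1,6.5],"rot":[0,0,0],"hand":0},
  {"translation":[0.1,-0.1,9.5],"rot":[0,0,0],"hand":0},
  {"translation":[0.1,-0.1,11.5],"rot":[0,0,0],"hand":0},
  {"translation":[0.1,-0.1,12.7],"rot":[0,0,0],"hand":0},
  {"translation":[0.1,-0.1,13.4],"rot":[0,0,0],"hand":0},
  {"translation":[0.1,-0.1,13.5],"rot":[0,0,0],"hand":0.3},
  {"translation":[0.1,-0.1,13.5],"rot":[0,0,0],"hand":0.6},
])

```text
t: 10.15
eef_pos: [0.6787, 0.1512, 0.0368]
ee_rot: [3.141, 0.001, 2.873]
force: [0.6, 0.4, 0.1]
width: 0.0795
gripper_force: 0.0
```

Call:
move_arm([
  {"translation":[0,0,0],"rot":[0,0,0],"hand":1},
  {"translation":[0,0,0],"rot":[0,0,0],"hand":1},
  {"translation":[0,0,0],"rot":[0,0,0],"hand":1},
  {"translation":[0,0,0],"rot":[0,0,0],"hand":1},
  {"translation":[0,0,0],"rot":[0,0,0],"hand":1},
  {"translation":[0,0,0],"rot":[0,0,0],"hand":1},
  {"translation":[0,0,0],"rot":[0,0,0],"hand":1},
  {"translation":[0,0,0],"rot":[0,0,0],"hand":1},
])

```text
t: 10.82
eef_pos: [0.6784, 0.1509, 0.0358]
ee_rot: [-3.142, -0.0, 2.872]
force: [-0.6, 0.1, 1.3]
width: 0.0291
gripper_force: 40.0
```

Call:
move_arm([
  {"translation":[0,0,0],"rot":[0,0,0],"hand":1},
  {"translation":[0,0,0],"rot":[0,0,0],"hand":1},
])

```text
t: 10.98
eef_pos: [0.6784, 0.151, 0.0358]
ee_rot: [-3.142, -0.0, 2.872]
force: [0.4, 0.8, 0.9]
width: 0.0293
gripper_force: 40.0
```

```bash
python3 go.py 677.5 150.6 184 -195.5 667.5 -149.5 184 -195.5
```

```text
t 11.0 pos [678.4 151.   35.8] yaw 164.6 F [0.4 0.8 0.9] w 29.3
cm [  0.08  -0.06 -14.82] rot [-0.  -0.   0.1]
cm [ -6.95 -29.25 -14.82] rot [-0.  -0.   0.1]
```

Call:
move_arm([
  {"translation":[0,0,-1],"rot":[0,0,0],"hand":1},
  {"translation":[0,0,-3],"rot":[0,0,0],"hand":1},
  {"translation":[0,0,-5.5],"rot":[0,0,0],"hand":1},
  {"translation":[0,0,-8],"rot":[0,0,0],"hand":1},
  {"translation":[0,0,-10.5],"rot":[0,0,0],"hand":1},
  {"translation":[0,0,-13],"rot":[0,0,0],"hand":1},
  {"translation":[-0.2,-0.8,-14.5],"rot":[0,0,0],"hand":1},
  {"translation":[-0.7,-2.8,-14.8],"rot":[0,0,0],"hand":1},
])

```text
t: 11.65
eef_pos: [0.6794, 0.1241, 0.1884]
ee_rot: [3.138, 0.005, 2.875]
force: [1.3, -0.7, -1.2]
width: 0.0291
gripper_force: 40.0
```

Call:
move_arm([
  {"translation":[-0.7,-3,0],"rot":[0,0,0],"hand":1},
  {"translation":[-1.4,-6.2,0],"rot":[0,0,0],"hand":1},
  {"translation":[-2.2,-9.5,0],"rot":[0,0,0],"hand":1},
  {"translation":[-3.0,-12.8,0],"rot":[0,0,0],"hand":1},
  {"translation":[-3.8,-16.1,0],"rot":[0,0,0],"hand":1},
  {"translation":[-4.6,-19.4,0],"rot":[0,0,0],"hand":1},
  {"translation":[-5.3,-22.5,0],"rot":[0,0,0],"hand":1},
  {"translation":[-5.8,-24.8,0],"rot":[0,0,0],"hand":1},
])

```text
t: 12.32
eef_pos: [0.6669, -0.1349, 0.1843]
ee_rot: [-3.141, -0.0, 2.871]
force: [0.5, -0.3, -1.7]
width: 0.029
gripper_force: 40.0
```

Call:
move_arm([
  {"translation":[-0.3,-1.1,0],"rot":[0,0,0],"hand":1},
  {"translation":[-0.4,-1.5,0],"rot":[0,0,0],"hand":1},
  {"translation":[-0.4,-1.5,0],"rot":[0,0,0],"hand":1},
  {"translation":[-0.4,-1.5,0],"rot":[0,0,0],"hand":1},
])

```text
t: 12.65
eef_pos: [0.6675, -0.1472, 0.1838]
ee_rot: [3.141, -0.0, 2.872]
force: [0.3, 0.4, -1.7]
width: 0.0292
gripper_force: 40.0
```

```bash
python3 go.py 668.4 -149.2 103 -195.5
python3 - <<'E'
from h import *
pose=cam('wrist');im,d=save('wrist','w5'); P=cloud('wrist',d)
a=sel(P,(.668,-.149),.1,.07,.081); print('pot rim',rect(a),circ(a))
a=sel(P,(.668,-.149),.1,.15,.172); print('lid',rect(a),circ(a))
E
```

```text
t 12.7 pos [ 667.5 -147.2  183.8] yaw 164.6 F [ 0.3  0.4 -1.7] w 29.2
cm [-0.14 -0.17  8.08] rot [ 0.  -0.   0.1]
pot rim c=(636.8,-140.9) 76x23 long axis 76.4deg n=486 z~75.6 encl=(647.5,-143.5) r=37.9; lsq=(666.7,-148.3) n=486 z~75.6
lid c=(661.8,-144.8) 87x86 long axis 28.9deg n=8427 z~160.2 encl=(667.8,-146.7) r=48.0; lsq=(658.3,-144.1) n=8427 z~160.2
```

View pics/w5.png

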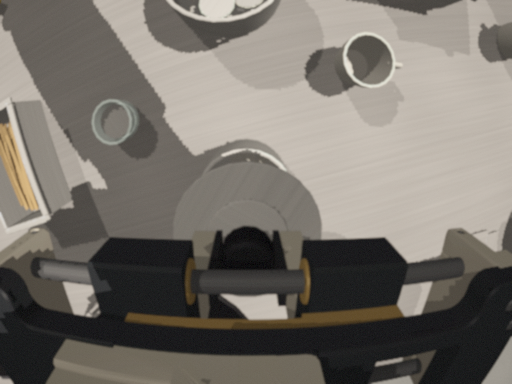

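The small lid hangs level above the small pot, whose rim arc is at (250,155). It needs only a 2 mm shift before I lower it.

Call:
move_arm([
  {"translation":[0,-0.2,1],"rot":[0,0,0],"hand":1},
  {"translation":[0,-0.2,3],"rot":[0,0,0],"hand":1},
  {"translation":[0,-0.2,5],"rot":[0,0,0],"hand":1},
  {"translation":[0,-0.2,6.4],"rot":[0,0,0],"hand":1},
  {"translation":[0,-0.2,7.2],"rot":[0,0,0],"hand":1},
  {"translation":[0,-0.2,7.7],"rot":[0,0,0],"hand":1},
  {"translation":[0,-0.2,8.0],"rot":[0,0,0],"hand":1},
  {"translation":[0,-0.2,8.0],"rot":[0,0,0],"hand":1},
])

```text
t: 13.37
eef_pos: [0.6672, -0.1495, 0.1036]
ee_rot: [-3.142, 0.0, 2.873]
force: [-0.7, -0.5, -0.9]
width: 0.0291
gripper_force: 40.0
```

Call:
move_arm([
  {"translation":[0,0,0.0],"rot":[0,0,0],"hand":1},
  {"translation":[0,0,0.04],"rot":[0,0,0],"hand":1},
  {"translation":[0,0,0.06],"rot":[0,0,0],"hand":1},
  {"translation":[0,0,0.06],"rot":[0,0,0],"hand":1},
])

```text
t: 13.7
eef_pos: [0.6671, -0.1498, 0.1037]
ee_rot: [3.141, 0.001, 2.872]
force: [-1.3, -0.3, -1.6]
width: 0.0294
gripper_force: 40.0
```

Call:
move_arm([
  {"translation":[0,0,0.04],"rot":[0,0,0],"hand":1},
  {"translation":[0,0,0.08],"rot":[0,0,0],"hand":1},
  {"translation":[0,0,0.08],"rot":[0,0,0],"hand":1},
  {"translation":[0,0,0.08],"rot":[0,0,0],"hand":1},
])

```text
t: 14.03
eef_pos: [0.6671, -0.1499, 0.1029]
ee_rot: [3.142, 0.001, 2.872]
force: [-1.4, 0.9, 2.1]
width: 0.0291
gripper_force: 40.0
```

Call:
move_arm([
  {"translation":[0,0,-0.03],"rot":[0,0,0],"hand":0.7},
  {"translation":[0,0,-0.03],"rot":[0,0,0],"hand":0.5},
  {"translation":[0,0,-0.03],"rot":[0,0,0],"hand":0.4},
  {"translation":[0,0,-0.03],"rot":[0,0,0],"hand":0.3},
  {"translation":[0,0,-0.03],"rot":[0,0,0],"hand":0.2},
  {"translation":[0,0,-1],"rot":[0,0,0],"hand":0},
  {"translation":[0,0,-4],"rot":[0,0,0],"hand":0},
  {"translation":[0,0,-8],"rot":[0,0,0],"hand":0},
])

```text
t: 14.7
eef_pos: [0.6649, -0.1497, 0.1803]
ee_rot: [-3.14, -0.006, 2.872]
force: [1.3, 0.8, -0.6]
width: 0.0705
gripper_force: 0.0
```

```bash
python3 go.py 512 67 190 -157.5
```

```text
t 14.7 pos [ 664.9 -149.7  180.3] yaw 164.5 F [ 1.3  0.8 -0.6] w 70.5
cm [20.52 16.81 -0.86] rot [  0.   -0.4 -38. ]
```

Call:
move_arm([
  {"translation":[2,1.6,-0.3],"rot":[0,0,-3],"hand":0},
  {"translation":[4.5,3.7,-0.6],"rot":[0,0,-8],"hand":0},
  {"translation":[7.2,5.9,-0.8],"rot":[0,0,-13],"hand":0},
  {"translation":[9.9,8.1,-0.8],"rot":[0,0,-18],"hand":0},
  {"translation":[12.6,10.3,-0.8],"rot":[0,0,-23],"hand":0},
  {"translation":[15.3,12.5,-0.8],"rot":[0,0,-28],"hand":0},
  {"translation":[18,14.7,-0.8],"rot":[0,0,-33],"hand":0},
  {"translation":[20.5,16.8,-0.8],"rot":[0,0,-38],"hand":0},
])

```text
t: 15.37
eef_pos: [0.513, 0.0679, 0.1913]
ee_rot: [3.142, 0.001, -2.744]
force: [0.6, -0.4, 0.5]
width: 0.0878
gripper_force: 0.0
```

```bash
python3 go.py 357 283.4 170 -120
```

```text
t 15.4 pos [513.   67.9 191.3] yaw -157.2 F [ 0.6 -0.4  0.5] w 87.8
cm [ 6.03 25.91  2.13] rot [ -0.    0.1 -37.2]
```

Call:
move_arm([
  {"translation":[0.8,3.4,0.2],"rot":[0,0,-5],"hand":0},
  {"translation":[1.6,6.8,0.4],"rot":[0,0,-10],"hand":0},
  {"translation":[2.4,10.4,0.8],"rot":[0,0,-15],"hand":0},
  {"translation":[3.2,14,1.2],"rot":[0,0,-20],"hand":0},
  {"translation":[4.1,17.8,1.6],"rot":[0,0,-25],"hand":0},
  {"translation":[5.0,21.4,2.0],"rot":[0,0,-30],"hand":0},
  {"translation":[5.7,24.4,2.1],"rot":[0,0,-35],"hand":0},
  {"translation":[6.0,25.8,2.1],"rot":[0,0,-37.2],"hand":0},
])

```text
t: 16.03
eef_pos: [0.3581, 0.2844, 0.1702]
ee_rot: [3.142, 0.002, -2.091]
force: [-0.1, 0.3, 0.1]
width: 0.0875
gripper_force: 0.0
```

Call:
move_arm([
  {"translation":[0,0,0],"rot":[0,0,0],"hand":0},
  {"translation":[0,0,0],"rot":[0,0,0],"hand":0},
])

```text
t: 16.2
eef_pos: [0.3593, 0.2827, 0.1701]
ee_rot: [-3.142, 0.001, -2.097]
force: [-0.4, -0.3, 0.2]
width: 0.0876
gripper_force: 0.0
```

```bash
python3 wr.py w6 357 283.4; python3 go.py 357 283.4 34 -120
```

```text
plate c=(356.5,282.7) 129x128 long axis -70.2deg n=10251 z~12.4
plate encl=(356.5,282.8) r=65.2; lsq=(356.6,282.5) n=10251 z~12.4
knob c=(356.4,283.4) 29x29 long axis 59.8deg n=796 z~46.4
t 16.2 pos [359.7 282.1 169.9] yaw -120.2 F [-0.3 -0.3 -0.3] w 87.6
cm [ 0.03  0.3  13.59] rot [-0.   0.  -0.2]
```

Call:
move_arm([
  {"translation":[0,0.3,3],"rot":[0,0,0],"hand":0},
  {"translation":[0,0.3,6.5],"rot":[0,0,0],"hand":0},
  {"translation":[0,0.3,9.5],"rot":[0,0,0],"hand":0},
  {"translation":[0,0.3,11.5],"rot":[0,0,0],"hand":0},
  {"translation":[0,0.3,12.7],"rot":[0,0,0],"hand":0},
  {"translation":[0,0.3,13.4],"rot":[0,0,0],"hand":0},
  {"translation":[0,0.3,13.5],"rot":[0,0,0],"hand":0.3},
  {"translation":[0,0.3,13.5],"rot":[0,0,0],"hand":0.6},
])

```text
t: 16.92
eef_pos: [0.3576, 0.2831, 0.0346]
ee_rot: [-3.141, -0.0, -2.1]
force: [0.4, 0.1, 1.0]
width: 0.0795
gripper_force: 0.0
```

Call:
move_arm([
  {"translation":[0,0,0],"rot":[0,0,0],"hand":1},
  {"translation":[0,0,0],"rot":[0,0,0],"hand":1},
  {"translation":[0,0,0],"rot":[0,0,0],"hand":1},
  {"translation":[0,0,0],"rot":[0,0,0],"hand":1},
  {"translation":[0,0,0],"rot":[0,0,0],"hand":1},
  {"translation":[0,0,0],"rot":[0,0,0],"hand":1},
  {"translation":[0,0,0],"rot":[0,0,0],"hand":1},
  {"translation":[0,0,0],"rot":[0,0,0],"hand":1},
])

```text
t: 17.58
eef_pos: [0.357, 0.2835, 0.0345]
ee_rot: [3.142, 0.0, -2.099]
force: [-1.2, 0.1, 2.4]
width: 0.0291
gripper_force: 40.0
```

Call:
move_arm([
  {"translation":[0,0,0],"rot":[0,0,0],"hand":1},
  {"translation":[0,0,0],"rot":[0,0,0],"hand":1},
])

```text
t: 17.75
eef_pos: [0.3571, 0.2836, 0.0345]
ee_rot: [3.142, 0.0, -2.099]
force: [-1.2, -0.2, 3.3]
width: 0.0294
gripper_force: 40.0
```

```bash
python3 go.py 356.6 283 184 -120  456.5 -112 184 -120
```

```text
t 17.8 pos [357.1 283.6  34.5] yaw -120.2 F [-1.2 -0.2  3.3] w 29.4
cm [ 7.000e-02  1.000e-02 -1.495e+01] rot [ 0.   0.  -0.2]
cm [ 29.17 -28.51 -14.96] rot [ 0.   0.  -0.2]
```

Call:
move_arm([
  {"translation":[0,0,-1],"rot":[0,0,0],"hand":1},
  {"translation":[0,0,-3],"rot":[0,0,0],"hand":1},
  {"translation":[0,0,-5.5],"rot":[0,0,0],"hand":1},
  {"translation":[0,0,-8],"rot":[0,0,0],"hand":1},
  {"translation":[0,0,-10.5],"rot":[0,0,0],"hand":1},
  {"translation":[0,0,-13],"rot":[0,0,0],"hand":1},
  {"translation":[0.5,-0.5,-14.5],"rot":[0,0,0],"hand":1},
  {"translation":[2,-2,-15],"rot":[0,0,0],"hand":1},
])

```text
t: 18.42
eef_pos: [0.3651, 0.2583, 0.1869]
ee_rot: [-3.141, 0.005, -2.097]
force: [0.0, -0.4, -1.5]
width: 0.029
gripper_force: 40.0
```

Call:
move_arm([
  {"translation":[2.2,-2.2,0],"rot":[0,0,0],"hand":1},
  {"translation":[4.5,-4.4,0],"rot":[0,0,0],"hand":1},
  {"translation":[6.8,-6.6,0],"rot":[0,0,0],"hand":1},
  {"translation":[9.1,-8.8,0],"rot":[0,0,0],"hand":1},
  {"translation":[11.4,-11.0,0],"rot":[0,0,0],"hand":1},
  {"translation":[13.7,-13.2,0],"rot":[0,0,0],"hand":1},
  {"translation":[16,-15.4,0],"rot":[0,0,0],"hand":1},
  {"translation":[18.2,-17.6,0],"rot":[0,0,0],"hand":1},
])

```text
t: 19.08
eef_pos: [0.4242, 0.0085, 0.1841]
ee_rot: [3.141, -0.0, -2.099]
force: [0.8, 0.3, -2.0]
width: 0.0292
gripper_force: 40.0
```

```bash
python3 go.py 456.7 -111.5 184 -120
```

```text
t 19.1 pos [424.2   8.5 184.1] yaw -120.2 F [ 0.8  0.3 -2. ] w 29.2
cm [ 8.73 -8.85  0.01] rot [ 0.  -0.  -0.2]
```

Call:
move_arm([
  {"translation":[2.2,-2.2,0],"rot":[0,0,0],"hand":1},
  {"translation":[4.4,-4.4,0],"rot":[0,0,0],"hand":1},
  {"translation":[6.5,-6.6,0],"rot":[0,0,0],"hand":1},
  {"translation":[7.8,-7.9,0],"rot":[0,0,0],"hand":1},
  {"translation":[8.5,-8.6,0],"rot":[0,0,0],"hand":1},
  {"translation":[8.5,-8.6,0],"rot":[0,0,0],"hand":1},
  {"translation":[8.5,-8.6,0],"rot":[0,0,0],"hand":1},
])

```text
t: 19.67
eef_pos: [0.4557, -0.1066, 0.1838]
ee_rot: [3.141, -0.0, -2.1]
force: [-0.3, 0.0, -1.7]
width: 0.0291
gripper_force: 40.0
```

```bash
python3 go.py 456.7 -111.5 102 -120
python3 - <<'E'
from h import *
pose=cam('wrist');im,d=save('wrist','w7'); P=cloud('wrist',d)
a=sel(P,(.4567,-.1115),.1,.07,.081); print('pot rim',rect(a),circ(a))
a=sel(P,(.4567,-.1115),.1,.15,.172); print('lid',rect(a),circ(a))
E
```

```text
t 19.7 pos [ 455.7 -106.6  183.8] yaw -120.3 F [-0.3  0.  -1.7] w 29.1
cm [ 0.36 -0.34  8.18] rot [ 0.1 -0.  -0.3]
pot rim c=(434.6,-158.1) 82x17 long axis -25.7deg n=474 z~75.9 encl=(438.3,-150.4) r=40.9; lsq=(455.2,-115.4) n=474 z~75.9
lid c=(457.9,-111.4) 128x119 long axis 26.1deg n=17591 z~161.9 encl=(455.9,-106.0) r=65.3; lsq=(454.4,-108.7) n=17591 z~161.9
```

View pics/w7.png

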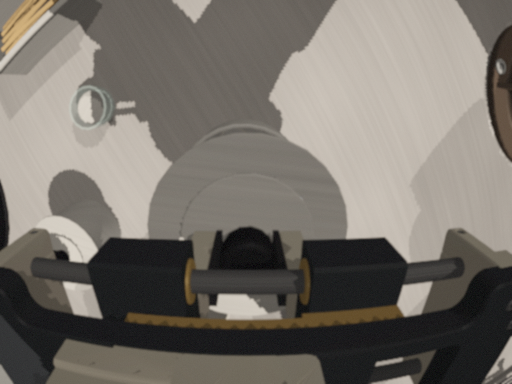

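The large lid hangs level, and the pot's rim arc shows at (240,130). It needs a 6 mm correction before lowering.

Call:
move_arm([
  {"translation":[0.3,-0.2,1],"rot":[0,0,0],"hand":1},
  {"translation":[0.5,-0.3,3],"rot":[0,0,0],"hand":1},
  {"translation":[0.5,-0.3,5],"rot":[0,0,0],"hand":1},
  {"translation":[0.5,-0.3,6.4],"rot":[0,0,0],"hand":1},
  {"translation":[0.5,-0.3,7.2],"rot":[0,0,0],"hand":1},
  {"translation":[0.5,-0.3,7.7],"rot":[0,0,0],"hand":1},
  {"translation":[0.5,-0.3,8.0],"rot":[0,0,0],"hand":1},
  {"translation":[0.5,-0.3,8.0],"rot":[0,0,0],"hand":1},
])

```text
t: 20.38
eef_pos: [0.4563, -0.1121, 0.1042]
ee_rot: [3.141, -0.0, -2.098]
force: [-1.1, -0.1, -2.0]
width: 0.029
gripper_force: 40.0
```

Call:
move_arm([
  {"translation":[0,0,0.0],"rot":[0,0,0],"hand":1},
  {"translation":[0,0,0.04],"rot":[0,0,0],"hand":1},
  {"translation":[0,0,0.08],"rot":[0,0,0],"hand":1},
  {"translation":[0,0,0.08],"rot":[0,0,0],"hand":1},
])

```text
t: 20.72
eef_pos: [0.4565, -0.1123, 0.104]
ee_rot: [-3.141, 0.001, -2.099]
force: [-0.2, -0.6, -3.2]
width: 0.0289
gripper_force: 40.0
```

Call:
move_arm([
  {"translation":[0,0,0.05],"rot":[0,0,0],"hand":1},
  {"translation":[0,0,0.1],"rot":[0,0,0],"hand":1},
  {"translation":[0,0,0.15],"rot":[0,0,0],"hand":1},
  {"translation":[0,0,0.15],"rot":[0,0,0],"hand":1},
  {"translation":[0,0,0.15],"rot":[0,0,0],"hand":1},
])

```text
t: 21.13
eef_pos: [0.4562, -0.1124, 0.102]
ee_rot: [3.141, -0.0, -2.099]
force: [0.1, -0.7, -1.9]
width: 0.029
gripper_force: 40.0
```

Call:
move_arm([
  {"translation":[0,0,0.04],"rot":[0,0,0],"hand":1},
  {"translation":[0,0,0.08],"rot":[0,0,0],"hand":1},
  {"translation":[0,0,0.08],"rot":[0,0,0],"hand":1},
  {"translation":[0,0,0.08],"rot":[0,0,0],"hand":1},
])

```text
t: 21.47
eef_pos: [0.4563, -0.1124, 0.1015]
ee_rot: [-3.141, 0.0, -2.098]
force: [-2.1, -0.2, 2.8]
width: 0.0289
gripper_force: 40.0
```

Call:
move_arm([
  {"translation":[0,0,-0.03],"rot":[0,0,0],"hand":0.7},
  {"translation":[0,0,-0.03],"rot":[0,0,0],"hand":0.5},
  {"translation":[0,0,-0.03],"rot":[0,0,0],"hand":0.4},
  {"translation":[0,0,-0.03],"rot":[0,0,0],"hand":0.3},
  {"translation":[0,0,-0.03],"rot":[0,0,0],"hand":0.2},
  {"translation":[0,0,-1],"rot":[0,0,0],"hand":0},
  {"translation":[0,0,-4],"rot":[0,0,0],"hand":0},
  {"translation":[0,0,-8],"rot":[0,0,0],"hand":0},
])

```text
t: 22.13
eef_pos: [0.4542, -0.1125, 0.1797]
ee_rot: [3.136, -0.004, -2.099]
force: [1.6, 0.3, -0.5]
width: 0.0705
gripper_force: 0.0
```

```bash
python3 go.py 508 152 190 -86
```

```text
t 22.1 pos [ 454.2 -112.5  179.7] yaw -120.3 F [ 1.6  0.3 -0.5] w 70.5
cm [-25.55   8.69  -1.08] rot [  0.4  -0.1 -34.3]
```

Call:
move_arm([
  {"translation":[-2.4,0.8,-0.5],"rot":[0,0,-3],"hand":0},
  {"translation":[-5.6,1.9,-1],"rot":[0,0,-7],"hand":0},
  {"translation":[-8.9,3.0,-1],"rot":[0,0,-11.5],"hand":0},
  {"translation":[-12.2,4.1,-1],"rot":[0,0,-16],"hand":0},
  {"translation":[-15.5,5.3,-1],"rot":[0,0,-20.5],"hand":0},
  {"translation":[-18.8,6.4,-1],"rot":[0,0,-25],"hand":0},
  {"translation":[-22.2,7.5,-1],"rot":[0,0,-29.5],"hand":0},
  {"translation":[-25.6,8.7,-1],"rot":[0,0,-34],"hand":0},
])

```text
t: 22.8
eef_pos: [0.5101, 0.1544, 0.1914]
ee_rot: [-3.141, 0.0, -1.501]
force: [1.1, -0.1, 0.5]
width: 0.0875
gripper_force: 0.0
```

```bash
python3 go.py 559.5 416 175 -52.5
```

```text
t 22.8 pos [510.1 154.4 191.4] yaw -86.0 F [ 1.1 -0.1  0.5] w 87.5
cm [-25.75  -6.75   1.65] rot [ -0.    0.  -33.5]
```

Call:
move_arm([
  {"translation":[-3.5,-0.9,0.2],"rot":[0,0,-4.5],"hand":0},
  {"translation":[-7,-1.8,0.4],"rot":[0,0,-9],"hand":0},
  {"translation":[-10.5,-2.8,0.7],"rot":[0,0,-13.5],"hand":0},
  {"translation":[-14,-3.7,1],"rot":[0,0,-18],"hand":0},
  {"translation":[-17.5,-4.6,1.3],"rot":[0,0,-22.5],"hand":0},
  {"translation":[-21,-5.5,1.6],"rot":[0,0,-27],"hand":0},
  {"translation":[-24,-6.3,1.6],"rot":[0,0,-31.5],"hand":0},
  {"translation":[-25.7,-6.7,1.6],"rot":[0,0,-33.5],"hand":0},
])

```text
t: 23.47
eef_pos: [0.5602, 0.4166, 0.1741]
ee_rot: [3.141, -0.0, -0.915]
force: [0.5, 0.3, 0.1]
width: 0.0878
gripper_force: 0.0
```

Call:
move_arm([
  {"translation":[0,0,0],"rot":[0,0,0],"hand":0},
  {"translation":[0,0,0],"rot":[0,0,0],"hand":0},
])

```text
t: 23.63
eef_pos: [0.5597, 0.4142, 0.1742]
ee_rot: [3.14, -0.0, -0.92]
force: [-0.4, -0.2, 0.4]
width: 0.0877
gripper_force: 0.0
```

```bash
python3 wr.py w8 559.5 416; python3 go.py 559.5 416 35 -52.5
```

```text
plate c=(559.7,416.7) 150x91 long axis -52.8deg n=9728 z~12.7
plate encl=(559.9,416.5) r=86.7; lsq=(560.5,415.1) n=9728 z~12.7
knob c=(559.3,416.2) 80x14 long axis -52.7deg n=1180 z~47.0
t 23.7 pos [559.7 413.3 174.5] yaw -52.8 F [ 0.5 -0.6  0.8] w 87.4
cm [-0.23 -0.17 13.95] rot [ 0.1 -0.  -0.3]
```

Call:
move_arm([
  {"translation":[-0.2,-0.2,3],"rot":[0,0,0],"hand":0},
  {"translation":[-0.2,-0.2,6.5],"rot":[0,0,0],"hand":0},
  {"translation":[-0.2,-0.2,9.5],"rot":[0,0,0],"hand":0},
  {"translation":[-0.2,-0.2,11.7],"rot":[0,0,0],"hand":0},
  {"translation":[-0.2,-0.2,13],"rot":[0,0,0],"hand":0},
  {"translation":[-0.2,-0.2,13.8],"rot":[0,0,0],"hand":0},
  {"translation":[-0.2,-0.2,13.9],"rot":[0,0,0],"hand":0.3},
  {"translation":[-0.2,-0.2,13.9],"rot":[0,0,0],"hand":0.6},
])

```text
t: 24.35
eef_pos: [0.561, 0.4163, 0.0372]
ee_rot: [-3.141, -0.0, -0.921]
force: [0.8, -0.6, 0.2]
width: 0.0794
gripper_force: 0.0
```

Call:
move_arm([
  {"translation":[0,0,0],"rot":[0,0,0],"hand":1},
  {"translation":[0,0,0],"rot":[0,0,0],"hand":1},
  {"translation":[0,0,0],"rot":[0,0,0],"hand":1},
  {"translation":[0,0,0],"rot":[0,0,0],"hand":1},
  {"translation":[0,0,0],"rot":[0,0,0],"hand":1},
  {"translation":[0,0,0],"rot":[0,0,0],"hand":1},
  {"translation":[0,0,0],"rot":[0,0,0],"hand":1},
  {"translation":[0,0,0],"rot":[0,0,0],"hand":1},
])

```text
t: 25.02
eef_pos: [0.5604, 0.4163, 0.0362]
ee_rot: [3.142, -0.0, -0.92]
force: [-0.9, 0.1, -0.4]
width: 0.0266
gripper_force: 0.0
```

Call:
move_arm([
  {"translation":[0,0,0],"rot":[0,0,0],"hand":1},
  {"translation":[0,0,0],"rot":[0,0,0],"hand":1},
  {"translation":[0,0,0],"rot":[0,0,0],"hand":1},
  {"translation":[0,0,0],"rot":[0,0,0],"hand":1},
])

```text
t: 25.35
eef_pos: [0.5603, 0.4162, 0.0362]
ee_rot: [3.141, -0.0, -0.921]
force: [-0.4, -0.4, -0.5]
width: 0.0138
gripper_force: 40.0
```

```bash
python3 go.py 559.5 416 184 -52.5  564 -416 184 0
```

```text
t 25.4 pos [560.3 416.2  36.2] yaw -52.7 F [-0.4 -0.4 -0.5] w 13.8
cm [ -0.03   0.08 -14.78] rot [ 0.   0.  -0.2]
cm [ 66.47  50.09 -14.77] rot [  0.    0.  -52.7]
```

Call:
move_arm([
  {"translation":[0,0,-1],"rot":[0,0,0],"hand":1},
  {"translation":[0,0,-3],"rot":[0,0,0],"hand":1},
  {"translation":[0,0,-5.5],"rot":[0,0,0],"hand":1},
  {"translation":[0,0,-8],"rot":[0,0,0],"hand":1},
  {"translation":[0,0,-10.5],"rot":[0,0,0],"hand":1},
  {"translation":[0,0,-13],"rot":[0,0,0],"hand":1},
  {"translation":[0.4,0.3,-14.5],"rot":[0,0,0],"hand":1},
  {"translation":[1.6,1.2,-15],"rot":[0,0,-0.5],"hand":1},
])

```text
t: 26.02
eef_pos: [0.5615, 0.3982, 0.1901]
ee_rot: [-3.136, 0.001, -0.91]
force: [0.1, 0.4, -1.3]
width: 0.0135
gripper_force: 40.0
```

Call:
move_arm([
  {"translation":[2.2,1.6,0],"rot":[0,0,-1.5],"hand":1},
  {"translation":[4.6,3.5,0],"rot":[0,0,-3.5],"hand":1},
  {"translation":[7,5.3,0],"rot":[0,0,-5.5],"hand":1},
  {"translation":[9.4,7.1,0],"rot":[0,0,-8],"hand":1},
  {"translation":[11.8,8.9,0],"rot":[0,0,-10.5],"hand":1},
  {"translation":[14.2,10.7,0],"rot":[0,0,-13],"hand":1},
  {"translation":[16.7,12.6,0],"rot":[0,0,-15.5],"hand":1},
  {"translation":[19.2,14.5,0],"rot":[0,0,-18],"hand":1},
])

```text
t: 26.68
eef_pos: [0.5624, 0.1534, 0.1859]
ee_rot: [3.141, 0.001, -0.595]
force: [1.6, -0.7, -2.8]
width: 0.0136
gripper_force: 40.0
```

Call:
move_arm([
  {"translation":[1.8,2.6,0],"rot":[0,0,-2.2],"hand":1},
  {"translation":[3.6,5.2,0],"rot":[0,0,-4.4],"hand":1},
  {"translation":[5.4,7.8,0],"rot":[0,0,-6.6],"hand":1},
  {"translation":[7.2,10.4,0],"rot":[0,0,-8.8],"hand":1},
  {"translation":[9,13,0],"rot":[0,0,-11],"hand":1},
  {"translation":[10.8,15.6,0],"rot":[0,0,-13.2],"hand":1},
  {"translation":[12.6,18.2,0],"rot":[0,0,-15.4],"hand":1},
  {"translation":[14.4,20.8,0],"rot":[0,0,-17.6],"hand":1},
])

```text
t: 27.35
eef_pos: [0.5641, -0.0992, 0.186]
ee_rot: [3.141, 0.001, -0.289]
force: [-0.3, 1.2, -1.7]
width: 0.0138
gripper_force: 40.0
```

```bash
python3 go.py 565 -416 184 0
```

```text
t 27.4 pos [564.1 -99.2 186. ] yaw -16.5 F [-0.3  1.2 -1.7] w 13.8
cm [ 9.1  30.34  0.2 ] rot [ -0.    0.1 -16.5]
```

Call:
move_arm([
  {"translation":[0.9,3,0],"rot":[0,0,-1.7],"hand":1},
  {"translation":[1.8,6,0],"rot":[0,0,-3.4],"hand":1},
  {"translation":[2.7,9,0],"rot":[0,0,-5],"hand":1},
  {"translation":[3.6,12,0],"rot":[0,0,-6.6],"hand":1},
  {"translation":[4.5,15,0],"rot":[0,0,-8.2],"hand":1},
  {"translation":[5.4,18,0],"rot":[0,0,-9.8],"hand":1},
  {"translation":[6.3,21,0],"rot":[0,0,-11.5],"hand":1},
  {"translation":[7.2,24,0],"rot":[0,0,-13.2],"hand":1},
])

```text
t: 28.02
eef_pos: [0.5643, -0.3494, 0.1858]
ee_rot: [-3.141, 0.001, -0.059]
force: [0.2, 0.6, -2.4]
width: 0.0134
gripper_force: 40.0
```

```bash
python3 go.py 565 -416 184 0
```

```text
t 28.0 pos [ 564.3 -349.4  185.8] yaw -3.4 F [ 0.2  0.6 -2.4] w 13.4
cm [0.46 6.64 0.18] rot [-0.   0.1 -3.4]
```

Call:
move_arm([
  {"translation":[0.2,2.5,0],"rot":[0,0,-1.7],"hand":1},
  {"translation":[0.3,4.5,0],"rot":[0,0,-3],"hand":1},
  {"translation":[0.4,5.8,0],"rot":[0,0,-3.4],"hand":1},
  {"translation":[0.4,6.3,0],"rot":[0,0,-3.4],"hand":1},
  {"translation":[0.4,6.3,0],"rot":[0,0,-3.4],"hand":1},
  {"translation":[0.4,6.3,0],"rot":[0,0,-3.4],"hand":1},
])

```text
t: 28.52
eef_pos: [0.5651, -0.4107, 0.1857]
ee_rot: [-3.141, 0.001, -0.002]
force: [0.3, -0.4, -2.1]
width: 0.0137
gripper_force: 40.0
```

```bash
python3 go.py 565 -416 93 0
python3 - <<'E'
from h import *
pose=cam('wrist');im,d=save('wrist','w9'); P=cloud('wrist',d)
a=sel(P,(.564,-.416),.12,.06,.071); print('pan rim',rect(a))
a=sel(P,(.564,-.416),.11,.15,.172); print('lid',rect(a))
E
```

```text
t 28.5 pos [ 565.1 -410.7  185.7] yaw -0.1 F [ 0.3 -0.4 -2.1] w 13.7
cm [-0.    0.54  9.27] rot [-0.   0.1 -0.1]
pan rim c=(637.0,-416.3) 89x7 long axis 89.2deg n=744 z~66.2
lid c=(567.4,-409.8) 144x91 long axis -0.1deg n=16164 z~162.0
```

View pics/w9.png

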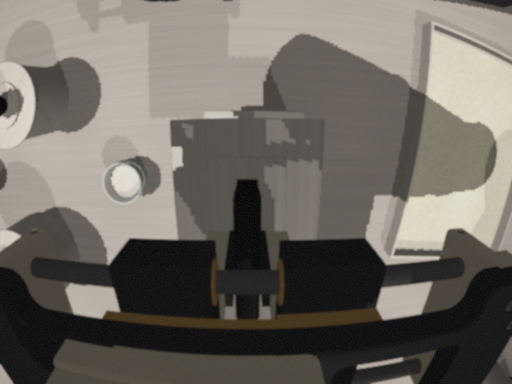

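The oblong lid is level and parallel to the pan, whose rim end is at (252,114). It needs 6 mm along y before I lower it.

Call:
move_arm([
  {"translation":[0,0.3,1],"rot":[0,0,0],"hand":1},
  {"translation":[0,0.6,3],"rot":[0,0,0],"hand":1},
  {"translation":[0,0.6,5],"rot":[0,0,0],"hand":1},
  {"translation":[0,0.6,6.8],"rot":[0,0,0],"hand":1},
  {"translation":[0,0.6,8],"rot":[0,0,0],"hand":1},
  {"translation":[0,0.6,8.7],"rot":[0,0,0],"hand":1},
  {"translation":[0,0.6,9.0],"rot":[0,0,0],"hand":1},
  {"translation":[0,0.6,9.0],"rot":[0,0,0],"hand":1},
])

```text
t: 29.23
eef_pos: [0.566, -0.4167, 0.0959]
ee_rot: [-3.141, 0.001, -0.0]
force: [0.9, -0.0, -2.9]
width: 0.0138
gripper_force: 40.0
```

Call:
move_arm([
  {"translation":[0,0,0.0],"rot":[0,0,0],"hand":1},
  {"translation":[0,0,0.04],"rot":[0,0,0],"hand":1},
  {"translation":[0,0,0.08],"rot":[0,0,0],"hand":1},
  {"translation":[0,0,0.08],"rot":[0,0,0],"hand":1},
])

```text
t: 29.57
eef_pos: [0.5662, -0.4171, 0.0962]
ee_rot: [3.141, -0.001, -0.001]
force: [-0.5, -0.7, -1.8]
width: 0.0136
gripper_force: 40.0
```

Call:
move_arm([
  {"translation":[0,0,0.05],"rot":[0,0,0],"hand":1},
  {"translation":[0,0,0.1],"rot":[0,0,0],"hand":1},
  {"translation":[0,0,0.15],"rot":[0,0,0],"hand":1},
  {"translation":[0,0,0.2],"rot":[0,0,0],"hand":1},
  {"translation":[0,0,0.2],"rot":[0,0,0],"hand":1},
  {"translation":[0,0,0.2],"rot":[0,0,0],"hand":1},
])

```text
t: 30.07
eef_pos: [0.5659, -0.417, 0.0934]
ee_rot: [-3.142, 0.0, -0.001]
force: [-0.5, 0.4, -2.4]
width: 0.0137
gripper_force: 40.0
```

Call:
move_arm([
  {"translation":[0,0,0.02],"rot":[0,0,0],"hand":1},
  {"translation":[0,0,0.04],"rot":[0,0,0],"hand":1},
  {"translation":[0,0,0.04],"rot":[0,0,0],"hand":1},
  {"translation":[0,0,0.04],"rot":[0,0,0],"hand":1},
])

```text
t: 30.4
eef_pos: [0.566, -0.417, 0.0932]
ee_rot: [3.141, -0.0, -0.001]
force: [-0.6, -0.2, -1.7]
width: 0.0141
gripper_force: 40.0
```

Call:
move_arm([
  {"translation":[0,0,0.03],"rot":[0,0,0],"hand":1},
  {"translation":[0,0,0.06],"rot":[0,0,0],"hand":1},
  {"translation":[0,0,0.06],"rot":[0,0,0],"hand":1},
  {"translation":[0,0,0.06],"rot":[0,0,0],"hand":1},
])

```text
t: 30.73
eef_pos: [0.566, -0.417, 0.0931]
ee_rot: [3.141, -0.0, -0.001]
force: [-2.1, 2.8, 5.3]
width: 0.0139
gripper_force: 40.0
```

Contact at the expected height, so I'll release, rise and back off to check.

Call:
move_arm([
  {"translation":[0,0,-0.03],"rot":[0,0,0],"hand":0.8},
  {"translation":[0,0,-0.03],"rot":[0,0,0],"hand":0.6},
  {"translation":[0,0,-0.03],"rot":[0,0,0],"hand":0.6},
  {"translation":[0,0,-0.03],"rot":[0,0,0],"hand":0.5},
  {"translation":[0,0,-0.03],"rot":[0,0,0],"hand":0.5},
  {"translation":[0,0,-1],"rot":[0,0,0],"hand":0.4},
  {"translation":[0,0,-4],"rot":[0,0,0],"hand":0.3},
  {"translation":[0,0,-8],"rot":[0,0,0],"hand":0.3},
])

```text
t: 31.4
eef_pos: [0.5641, -0.416, 0.1702]
ee_rot: [-3.139, 0.006, -0.001]
force: [1.9, -0.7, -0.0]
width: 0.0577
gripper_force: 0.0
```

Call:
move_arm([
  {"translation":[-2,2,-3],"rot":[0,0,0],"hand":0.3},
  {"translation":[-5,5,-6],"rot":[0,0,0],"hand":0.3},
  {"translation":[-8,8,-8],"rot":[0,0,0],"hand":0.3},
  {"translation":[-11,11,-10],"rot":[0,0,0],"hand":0.3},
  {"translation":[-14,14,-10],"rot":[0,0,0],"hand":0.3},
  {"translation":[-17,17,-10],"rot":[0,0,0],"hand":0.3},
  {"translation":[-19,19,-10],"rot":[0,0,0],"hand":0.3},
  {"translation":[-19,19,-10],"rot":[0,0,0],"hand":0.3},
])

```text
t: 32.07
eef_pos: [0.371, -0.6105, 0.2737]
ee_rot: [3.14, 0.0, -0.005]
force: [0.2, 0.5, -0.2]
width: 0.0616
gripper_force: 0.0
```

Run:
```python
from h import *
print(arm.get_state()['t'])
O=dict(small=(.667,-.149,.075,48),large=(.456,-.112,.075,65),square=(.45,.114,.065,58),oblong=(.565,-.416,.065,75))
for c in('scene','side'):
    im,d=save(c,c+'1'); P=cloud(c,d)
    for n,(x,y,h,_) in O.items():
        Q=sel(P,(x,y),.11,h-.001,h+.012)
        A=np.c_[Q[:,:2]-[x,y],np.ones(len(Q))]; s=np.linalg.lstsq(A,Q[:,2],rcond=None)[0]
        print(c,n,circ(Q) if n in('small','large') else rect(Q),'tilt deg',np.round(np.degrees(s[:2]),1),'knob top',round(np.percentile(sel(P,(x,y),.06,h+.02,h+.06)[:,2],90)*1e3,1))
    for l in('milk_jug','espresso_cup'):
        p,Rc,t=cam(c); print(l,[np.round(Rc@np.array(r['point'])+t,3).tolist() for r in arm.pinpoint(l,c)[:1]])
im=cv2.imread('pics/scene1.png'); cv2.imwrite('pics/s1b.png',cv2.resize(im,(800,600),interpolation=cv2.INTER_CUBIC))
```

```text
32.0667
scene small encl=(668.2,-151.9) r=48.3; lsq=(667.0,-152.0) n=942 z~77.2 tilt deg [ 0.2 -0. ] knob top 113.7
scene large encl=(457.4,-113.1) r=66.0; lsq=(456.7,-114.2) n=1388 z~77.9 tilt deg [ 0.2 -0.1] knob top 113.2
scene square c=(452.7,112.2) 118x116 long axis -15.7deg n=1311 z~67.4 tilt deg [ 0.  -0.1] knob top 103.4
scene oblong c=(565.0,-417.8) 153x92 long axis -0.4deg n=1612 z~67.7 tilt deg [0.  0.2] knob top 103.6
milk_jug [[0.567, 0.269, -0.004]]
espresso_cup [[0.572, -0.007, -0.0]]
side small encl=(664.5,-147.9) r=48.6; lsq=(663.7,-146.8) n=320 z~76.9 tilt deg [ 0.5 -0.6] knob top 111.6
side large encl=(453.6,-110.6) r=67.3; lsq=(453.8,-109.6) n=823 z~77.6 tilt deg [ 0.1 -0.2] knob top 112.2
side square c=(449.5,115.7) 120x117 long axis -15.8deg n=1252 z~67.6 tilt deg [ 0.1 -0. ] knob top 102.4
side oblong c=(562.5,-411.3) 151x97 long axis 0.1deg n=439 z~67.2 tilt deg [ 0.1 -1.1] knob top 101.5
milk_jug [[0.565, 0.27, 0.003]]
espresso_cup [[0.577, -0.001, 0.004]]
```

View pics/s1b.png

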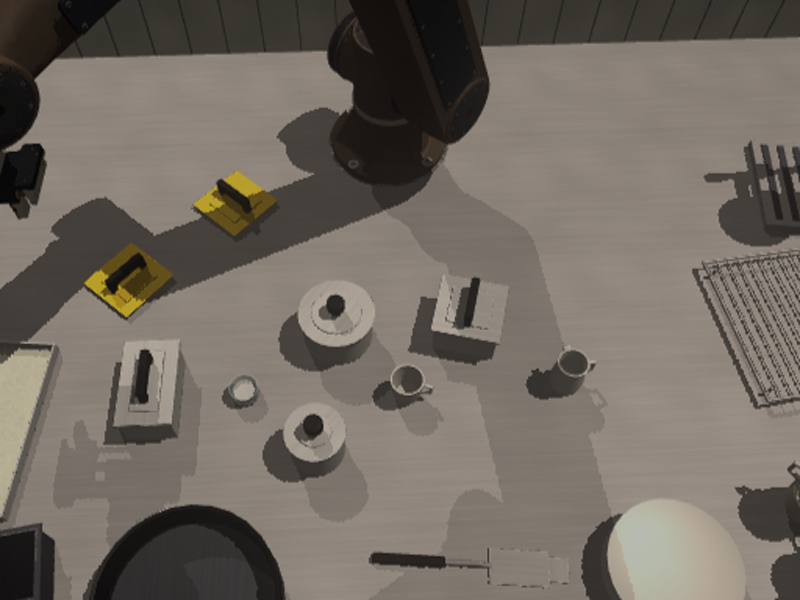

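View pics/side1.png

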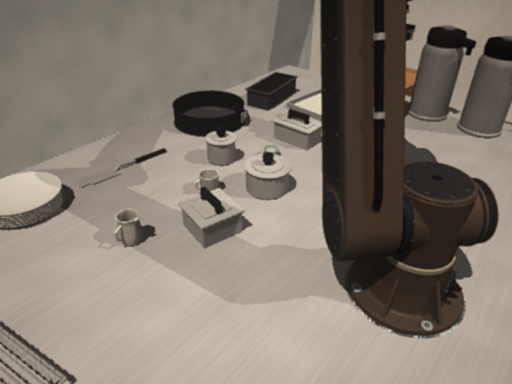

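Both views show all four lids home and level, in the scene at (337,312), (315,433), (470,310) and (150,375). The jug, cup and yellow look-alikes have not moved.

```bash
python3 -c "
from station import arm
print(arm.job_done())"
```

```text
the job is handed in; nothing more can be done
None
```

The job is handed in after about 32 s of robot time: all four lids sit level and fully home on their own containers, and the milk jug, espresso cup and yellow look-alikes were left standing where they were.

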